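# Fit a rail module under a flush bypass cover

### The arm

A 6-joint arm with a two-finger parallel gripper is mounted at the origin on the work surface; the furniture and walls round the work are solid. World frame = base frame: x ahead of the robot, y to its left, z up, the work surface at z = 0. Lengths are in m, angles in rad, forces in N, time in s.
With the tool pointing down it reaches from about 0.3 to 0.825 m from the base axis. Payload 5.4 kg.
Tool frame: the origin (TCP) lies at the very end of the fingers, on their centre line; the grasp point (between the pads) lies 19 mm behind it; z points along the fingers, y is the line along which they close (so a half turn about z gives the same grasp; the last joint's range is limited). The gripper opens to 92 mm and grips with 3 to 60 N. Pads are 20 mm wide; open, the fingers measure 128 mm over their backs; the gripper's body (75 mm by 189 mm) begins 69 mm behind the grasp point.
Start: joints at [-1.466, 0.158, 1.597, -0, 1.386, -0.21], TCP at [0.178, -0.547, 0.215] pointing down, gripper open.
Joint ranges: [-2.91, 2.91], [-0.94, 2.29], [0.18, 2.7], [-1.29, 4.43], [0.17, 2.64], [-3, 3]. Speed limits (rad/s): [2.57, 2.57, 3.14, 3.14, 3.14, 3.14].

### API

Orientations are given as a rotation vector (axis times angle).
In Python, from workcell import bot gives the robot as it stands. Calls block until the motion is done:
- bot.goto(position, orientation): joint-space move of the TCP to a pose.
- bot.line_to(position, rot=None, max_speed=0.15): straight line of the TCP; rot=None keeps the orientation; max_speed is the mean speed in m/s.
- bot.set_joints(angles): joint-space move.
- bot.set_gripper(opening, newtons=None): opening from 0.0 (shut) to 1.0 (fully open); newtons is the grip in N (None keeps the last); returns when the fingers have stopped.
- bot.hold(seconds).
- bot.inverse_kinematics(position, orientation): joint angles nearest the present ones, or None.
- bot.read_camera(name): name is "side" or "top" or "wrist"; returns a dict with "pixels" (480x640x3 uint8, blue, green, red), "fx", "fy", "cx", "cy" (pixels), "R" (3x3) and "t" (3): a world point X has camera coordinates R X + t. Camera axes: x right, y down, z forward; pixel columns grow to the right and rows downward; lengths in m; the calibration is good to about 2 mm. The wrist camera is an equidistant fisheye: a pixel r from the principal point sees the ray r / f radians off the axis. A picture is of the moment at which its call begins. There is no depth.
A pose or a line that the arm cannot do raises bot.MotionError and nothing moves.
- bot.job_done(): hands the job in; it is judged then, once.
Readings, each from a call of its own:
- bot.current_clock(): time.
- bot.current_joints(): joint angles.
- bot.current_joint_vel(): joint speeds.
- bot.current_effort(): joint torques, N m.
- bot.current_ee_pos(): TCP position.
- bot.current_tool_rot(): TCP orientation.
- bot.current_contact_force(): force on the tool from outside, world axes, zero at the start.
- bot.current_ft_torque(): the same for the moment, N m.
- bot.current_opening(): opening from 0.0 (shut) to 1.0 (fully open).
- bot.current_grip_force(): force on a finger pad.
Only numpy, scipy, OpenCV 4.12 (cv2) and the standard library are available. Lean on these libraries where they do the work, as an engineer would, in place of code of your own. Each camera call takes 0.05 s, during which the arm holds its last target. There are 200 camera calls.

### The job

The control box on the bench needs its spare module. Press the right-hand cover down so that it drops below the plane of its flush neighbour, slide it all the way behind (beneath) that neighbour and leave it there with the left cover closed. Then hook the module's lip under the far edge of the mounting rail with its clip end raised, tilt it down and press the clip end until the foot clip snaps under the rail's near edge, and let go; leave the tip box, tube and bottle at the left of the box where they are.

Things in the scene. Friction and masses are not known exactly. Their poses are not given: they have to be found in the camera images.
- control_box: grey control box lying on its back, fixed, 176 (x) x 336 (y) x 92 mm high, walls 8 mm, floor 5 mm. Origin: centre of its underside. +x points away from the robot, +y left along covers and rail, z up. Two white covers close it, tops level with the 92 mm rim: the right one over y = -159 to -2 mm, the left one over y = +2 to +159 mm. Ducts 12 mm wide, 16 mm high line the foot of both long walls
- right_cover_fin (a point): middle of the top of the right cover's grip fin; axes of the box. Fin: upright rib 80 mm long (x), 12 mm thick (y), 28 mm high above the cover, near its outer edge. The cover slides left (box +y) with 2 to 6 N, but only once pushed down at least 5.5 mm, so that it passes beneath the left cover; with its left edge beneath the left cover it can no longer rise and stays where it is left
- right_cover_edge (a point): middle of the outer (right) upper edge of the right cover, which is the left limit of the opening once the cover has been slid away
- right_cover_slide (a joint): travel of the right cover to the left, m: 0 closed, 0.130 at its stop (fully behind the left cover; only the fin and some 30 mm of the cover stay in view and the opening is 130 mm wide)
- right_cover_press (a joint): how far the right cover is pushed down, m: 0 flush, 0.008 at its stop; a spring lifts it (about 4.5 N at 0, 10 N at 0.008)
- left_cover (a joint): travel of the left cover to the right along the upper track, m: 0 closed, where it shall stay; stiff (8 N). It has the same fin at its left end
- rail_bay (a point): point on the rail's top face, on its centre line (x = -5 mm of the box), in the middle of the opening the right cover leaves; axes of the box. The rail runs along y: an aluminium flange 50 mm wide (from this point near edge x = -25, far edge x = +25 mm) and 4 mm thick, its top 29 mm above the bench, with 20 mm free below it, on a web 24 mm wide. The module may sit anywhere along the opening
- module: loose grey rail module, 100 (x) x 40 (y) x 60 mm high, about 0.23 kg, standing on its feet. Origin: centre of its underside; x points to the clip end (at the start roughly toward the robot), z up. Body from z = 16 to 56 mm, raised middle 50 mm long up to z = 60. Its face at z = 16 rests on the rail. Seated: origin 13 mm above the bench, x along the box's -x (clip end to the robot)
- module_hook (a point): upper edge of the tip of the hook lip, at x = -21, y = 0, z = 7 mm of the module; axes of the module. The lip (z = 0 to 7 mm, over the whole width) points to +x from a foot whose inner face is at x = -26 and outer face at x = -40 mm; the slot above the lip is 9 mm high for the 4 mm flange
- module_foot (a point): point of the module's rail face that comes to lie on the rail's near edge: x = 25, y = 0, z = 16 mm of the module. With the lip hooked and the clip's nose resting on the rail's near edge, this end stands some 10 mm up (about 0.2 rad); a push of about 6 to 18 N on top of the clip end (x about 38 mm, z = 56 mm) snaps it down; the pushed spot moves some 9 mm toward the robot meanwhile
- module_clip (a joint): how far the black sprung foot clip is pushed outward, m: 0 relaxed (also when snapped in), about 0.003 to 0.004 while its nose passes the rail's edge; 3.5 N to start, 0.7 N more per mm. Its slanted nose has its tip at x = 21.5, z = 10 mm of the module; its black tab sticks out to x = 59 mm and so marks the clip end; two small feet stand beside it at x = 27 to 45 mm
- tip_box: bystander: pipette tip box 70 x 120 x 43 mm; origin under its middle
- tube: bystander: conical tube 111 mm long, lying; origin under its middle
- reagent_bottle: bystander: blue-capped bottle 70 mm across, 128 mm high, standing; origin under its middle

How it is judged:
On the way, in this order (a step that is already met when the one before it is completed fails the run):
1. the right cover is fully behind (beneath) the left cover (value of joint right_cover_slide above 0.122 m and value of joint left_cover below 0.008 m), for 0.2 s.
2. the module's lip is hooked under the far edge of the rail, its clip end still raised (x of module_hook in the frame of rail_bay between 0.01 and 0.0245 m and z of module_hook in the frame of rail_bay between -0.02 and -0.003 m and z of module_foot in the frame of rail_bay above 0.005 m), for 0.1 s.
At the end, for the whole second after the job is handed in: The right cover is slid at least 120 mm behind the closed left cover; the module sits on the rail in the opening with its lip under the far edge and its foot clip snapped under the near edge (rail face within 2 mm of the rail at the clip, level and square within 0.08 rad, clip relaxed), at rest (value of joint right_cover_slide above 0.12 m and value of joint left_cover below 0.01 m and x of module_hook in the frame of rail_bay between 0.015 and 0.0245 m and z of module_hook in the frame of rail_bay between -0.012 and -0.004 m and z of module_foot in the frame of rail_bay between -0.003 and 0.002 m and y of module in the frame of rail_bay between -0.065 and 0.065 m and angle between the x axis of module and the x axis of control_box, either way round below 0.08 rad and angle between module's own z axis and vertical below 0.08 rad and value of joint module_clip below 0.002 m and linear speed of module below 0.02 m/s); the robot touches nothing.
It fails at once if the tip box, the tube or the bottle to the left of the box was moved more than 30 mm (distance of any of tip_box, tube, reagent_bottle from where it was at the start of the episode above 0.03 m).
It also fails if it takes over 58 s, if anything falls off the work surface, if the arm or the gripper's body presses on something with over 40 N, if the wrist force passes 120 N, or if a joint passes its speed limit or range.

## Working session

There is one attempt and no reset: what is moved stays moved. The work goes in short steps, each a Python script; the robot and the scene stay as the last script left them, time stands still between calls to the robot, and variables do not carry over. Pictures are saved under pics/ and viewed, at most 10 in all, crops included, and the job is handed in when it is done.

```bash
ls; mkdir -p pics; python3 - <<'E'
from workcell import bot
import cv2,json,numpy as np
for n in("top","side"):
    c=bot.read_camera(n); cv2.imwrite(f"pics/{n}0.png",c["pixels"]); print(n,c["fx"],c["fy"],c["cx"],c["cy"],np.round(c["R"],4).tolist(),np.round(c["t"],4).tolist())
    np.savez(f"pics/{n}0.npz",**{k:v for k,v in c.items()})
print(bot.current_clock(),bot.current_tool_rot())
E
```

```text
pics
top 587.9132107669819 587.9132107669819 328.03595006399115 230.28808909282196 [[-0.0143, -0.9999, -0.0096], [-0.9947, 0.0152, -0.1014], [0.1015, 0.0081, -0.9948]] [0.157, 0.5196, 1.4799]
side 504.25334409917355 504.25334409917355 319.7503335489774 241.21616909729372 [[0.8956, 0.4444, -0.02], [0.2109, -0.4636, -0.8606], [-0.3917, 0.7665, -0.5089]] [-0.4998, 0.0517, 1.2947]
0.1 [-3.10117682e+00 -4.92144821e-01 -1.56706049e-04]
```

View pics/top0.png

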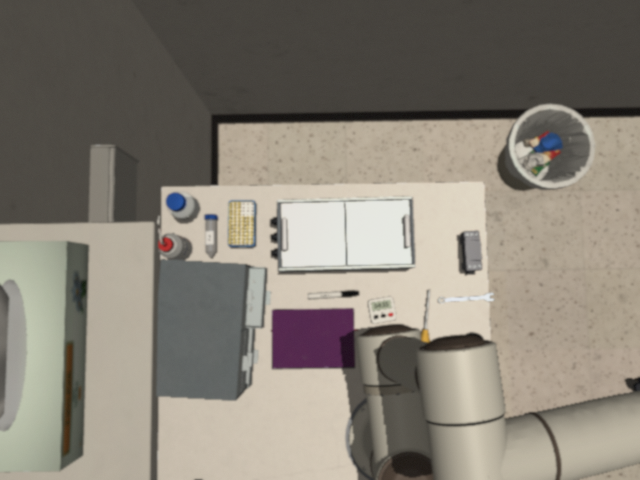

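View pics/side0.png

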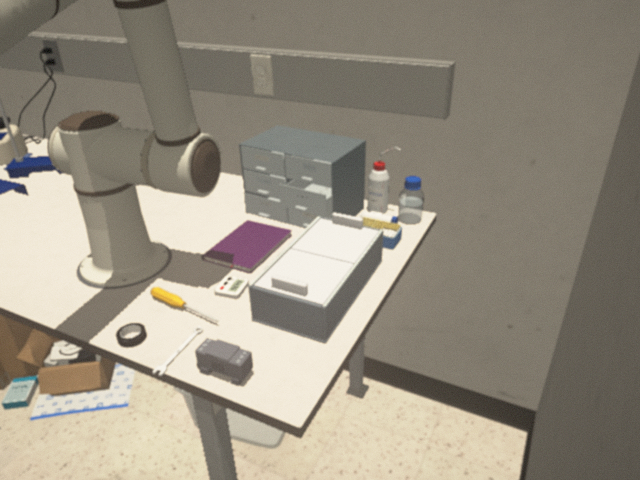

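The top view shows the box with corners near (277,199)–(414,268) and the module near (471,251). The side view shows the module at (224,359). I'll enlarge both.

```bash
cat > h.py <<'E'
import numpy as np,cv2
from workcell import bot
from scipy.spatial.transform import Rotation as Ro
def ray_at(c,u,v,z):
    R,t=np.array(c["R"]),np.array(c["t"]); C=-R.T@t
    d=R.T@np.array([(u-c["cx"])/c["fx"],(v-c["cy"])/c["fy"],1.]); return C+d*(z-C[2])/d[2]
def proj(c,X):
    p=np.array(c["R"])@X+np.array(c["t"]); return c["fx"]*p[0]/p[2]+c["cx"],c["fy"]*p[1]/p[2]+c["cy"]
def wray(c,u,v,z):
    R,t=np.array(c["R"]),np.array(c["t"]); C=-R.T@t
    x,y=(u-c["cx"])/c["fx"],(v-c["cy"])/c["fy"]; th=np.hypot(x,y)
    d=R.T@np.array([np.sin(th)*x/th,np.sin(th)*y/th,np.cos(th)]); return C+d*(z-C[2])/d[2]
def wproj(c,X):
    p=np.array(c["R"])@X+np.array(c["t"]); r=np.hypot(p[0],p[1]); th=np.arctan2(r,p[2])
    return c["cx"]+c["fx"]*th*p[0]/r, c["cy"]+c["fy"]*th*p[1]/r
E
python3 - <<'E'
import cv2
t=cv2.imread("pics/top0.png"); s=cv2.imread("pics/side0.png")
a=cv2.resize(t[185:285,265:495],(782,340),interpolation=cv2.INTER_CUBIC)   # 3.4
b=cv2.resize(s[325:395,180:270],(330,256),interpolation=cv2.INTER_CUBIC)
import numpy as np
o=np.zeros((600,782,3),np.uint8); o[:340]=a; o[344:600,:330]=b
cv2.imwrite("pics/crop0.png",o)
E
```

```text
(no output)
```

View pics/crop0.png

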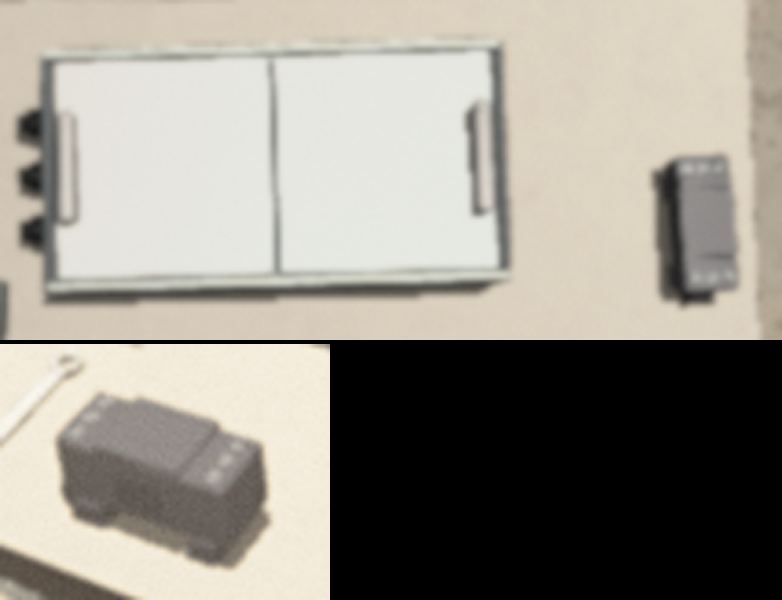

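Crop: box rim corners (42,52), (500,42), (508,275), (47,288); right fin top from (482,103) to (483,212); module top corners (676,158), (727,156), (738,288), (690,289), with the black tab at (698,298) toward the robot.

```bash
python3 - <<'E'
from h import *
c=dict(np.load("pics/top0.npz"))
f=lambda x,y,z: ray_at(c,265+x/3.4-.35,185+y/3.4-.35,z)
B=[f(*p,.092) for p in((42,52),(500,42),(508,275),(47,288))]
print(np.round(B,4),"centre",np.mean(B,0))
e=[B[0]-B[1],B[3]-B[2],B[1]-B[2],B[0]-B[3]];print([np.linalg.norm(v) for v in e],[np.arctan2(-v[0],v[1]) for v in e[:2]],[np.arctan2(v[1],v[0]) for v in e[2:]])
F=[f(*p,.12) for p in((476,103),(490,103),(474,212),(490,213))];print("fin",np.round(F,4),np.mean(F,0))
M=[f(*p,.056) for p in((676,158),(727,156),(738,288),(690,289))];print("mod",np.round(M,4),np.mean(M,0))
e=[M[3]-M[0],M[2]-M[1]];print([(np.linalg.norm(v),np.arctan2(v[1],v[0])) for v in e])
E
```

```text
[[ 0.5925  0.2736  0.092 ]
 [ 0.5946 -0.0585  0.092 ]
 [ 0.4259 -0.0594  0.092 ]
 [ 0.4214  0.2709  0.092 ]] centre [0.50857073 0.10664162 0.092     ]
[np.float64(0.3321449789021237), np.float64(0.3303964700182055), np.float64(0.16869749971256656), np.float64(0.1710938962141092)] [np.float64(0.006276069969652085), np.float64(0.013507480484733159)] [np.float64(0.005215757110879511), np.float64(0.015500816915216813)]
fin [[ 0.5468 -0.0365  0.12  ]
 [ 0.5466 -0.0464  0.12  ]
 [ 0.4694 -0.033   0.12  ]
 [ 0.4685 -0.0442  0.12  ]] [ 0.50782857 -0.04001724  0.12      ]
mod [[ 0.5117 -0.1906  0.056 ]
 [ 0.5126 -0.2282  0.056 ]
 [ 0.4153 -0.2323  0.056 ]
 [ 0.4151 -0.1972  0.056 ]] [ 0.46366479 -0.21209924  0.056     ]
[(np.float64(0.0968162985833786), np.float64(-3.073277563254575)), (np.float64(0.09736961501254443), np.float64(-3.099118721594829))]
```

```bash
cat >> h.py <<'E'
YAW=.010; BC=np.array([.5086,.1066,0])
def rot(yaw,tilt=0): return (Ro.from_euler('z',yaw)*Ro.from_euler('y',tilt)*Ro.from_rotvec([np.pi,0,0])).as_rotvec()
def box(x,y,z): return BC+Ro.from_euler('z',YAW).apply([x,y,z])
E
python3 - <<'E'
from h import *
r=rot(YAW); p=np.array([.508,-.040,.16])
bot.set_gripper(.42,20)
bot.goto(p,r); print(bot.current_clock())
p[2]=.104; bot.line_to(p,max_speed=.1); print(bot.current_contact_force(),bot.current_clock())
bot.set_gripper(0,45); print("grip",bot.current_opening()*92,bot.current_grip_force(),bot.current_contact_force())
for dz in(.003,.005,.0065,.0075):
    bot.line_to([p[0],p[1],.104-dz],max_speed=.04); print(dz,bot.current_ee_pos(),bot.current_contact_force().round(1),bot.current_clock())
E
```

```text
3.175
[-0.20324749 -0.0801736   0.41218365] 3.8833
grip 11.575622757718351 45.00036120414734 [0.26112682 0.44153654 1.63934737]
0.003 [ 0.50832956 -0.04004235  0.10166522] [-2.3  1.1  6.3] 4.65
0.005 [ 0.50834307 -0.04002626  0.09987358] [-3.1  0.3  7.8] 4.9
0.0065 [ 0.50836171 -0.04003855  0.09852298] [-2.7  1.1  7.9] 5.15
0.0075 [ 0.50838008 -0.04005368  0.09764577] [-2.2  1.7  9.4] 5.4
```

```bash
python3 - <<'E'
from h import *
p=np.array([.508,-.040,.104-.008]); d=Ro.from_euler('z',YAW).apply([0,1,0])
bot.line_to(p,max_speed=.04)
for s in(.03,.08,.128,.133):
    bot.line_to(p+d*s,max_speed=.08); print(s,(bot.current_ee_pos()-[.5084,-.04,0]).round(4),bot.current_contact_force().round(1),bot.current_clock())
    if abs(bot.current_contact_force()[1])>25: break
c=bot.read_camera("top"); cv2.imwrite("pics/t1.png",cv2.resize(c["pixels"][185:285,265:495],(782,340),interpolation=cv2.INTER_CUBIC))
E
```

```text
0.03 [-0.0004  0.0305  0.0972] [-3.1  1.5  9.1] 6.175
0.08 [-0.0009  0.0804  0.0972] [-3.4  2.3 10.1] 6.95
0.128 [-0.0015  0.1286  0.0972] [-3.3  2.1  9. ] 7.7
0.133 [-0.0015  0.1301  0.0972] [ -3.7 -11.1   8.8] 7.95
```

View pics/t1.png

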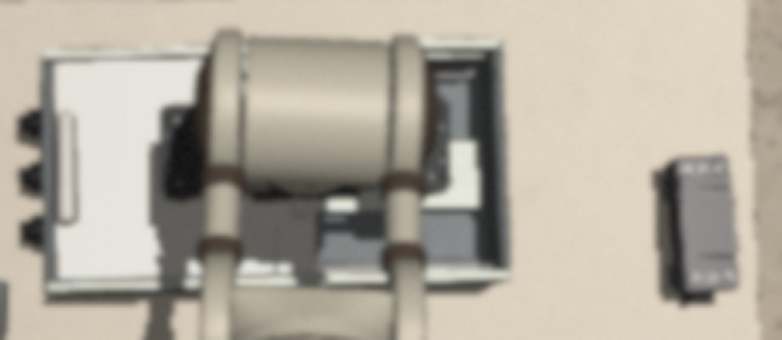

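The cover has reached its stop at 130 mm, the left cover is still closed, and the rail shows in the opening. Next I release and look at the module from above with the wrist camera.

```bash
python3 - <<'E'
from h import *
bot.set_gripper(.42); p=bot.current_ee_pos(); bot.line_to([p[0],p[1],.16],max_speed=.15)
bot.goto(box(-.02,-.094,.22),rot(YAW))
c=bot.read_camera("wrist"); cv2.imwrite("pics/w1.png",c["pixels"]); np.savez("pics/w1.npz",**c)
bot.set_gripper(.75)
bot.goto([.4637,-.212,.20],rot(.055))
c=bot.read_camera("wrist"); cv2.imwrite("pics/w2.png",c["pixels"]); np.savez("pics/w2.npz",**c)
c=bot.read_camera("top"); cv2.imwrite("pics/t2.png",c["pixels"]); np.savez("pics/t2.npz",**c)
print(bot.current_clock())
E
python3 - <<'E'
import cv2,numpy as np
a=cv2.imread("pics/w1.png");b=cv2.imread("pics/w2.png");t=cv2.imread("pics/t2.png")
o=np.zeros((600,800,3),np.uint8);o[:300,:400]=cv2.resize(a,(400,300));o[:300,400:]=cv2.resize(b,(400,300))
o[300:,:]=cv2.resize(t[195:273,325:429],(800,600),interpolation=cv2.INTER_CUBIC)[:300]
cv2.imwrite("pics/m1.png",o)
E
```

```text
11.3
```

View pics/m1.png

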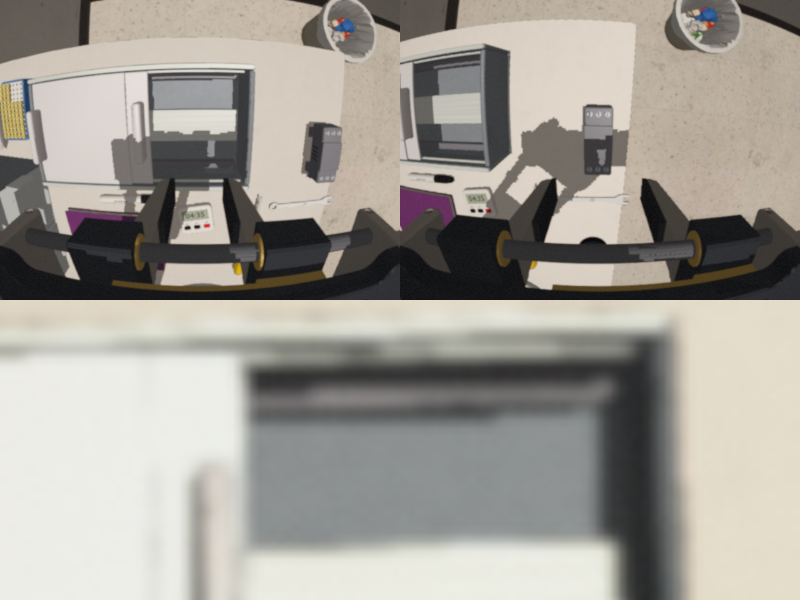

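Cover stays under; rail strip visible. In w2 the module is at full-res about (296–342, 168–280). I'll enlarge the module and the rail.

```bash
python3 - <<'E'
import cv2,numpy as np
a=cv2.imread("pics/w1.png");b=cv2.imread("pics/w2.png")
o=np.zeros((600,800,3),np.uint8)
o[:,:392]=cv2.resize(b[155:305,271:369],(392,600),interpolation=cv2.INTER_CUBIC)
o[:540,396:]=cv2.resize(a[100:280,222:356],(402,540),interpolation=cv2.INTER_CUBIC)[:,:404]if 0 else cv2.resize(a[100:280,222:356],(404,540),interpolation=cv2.INTER_CUBIC)
cv2.imwrite("pics/m2.png",o)
E
```

```text
(no output)
```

View pics/m2.png

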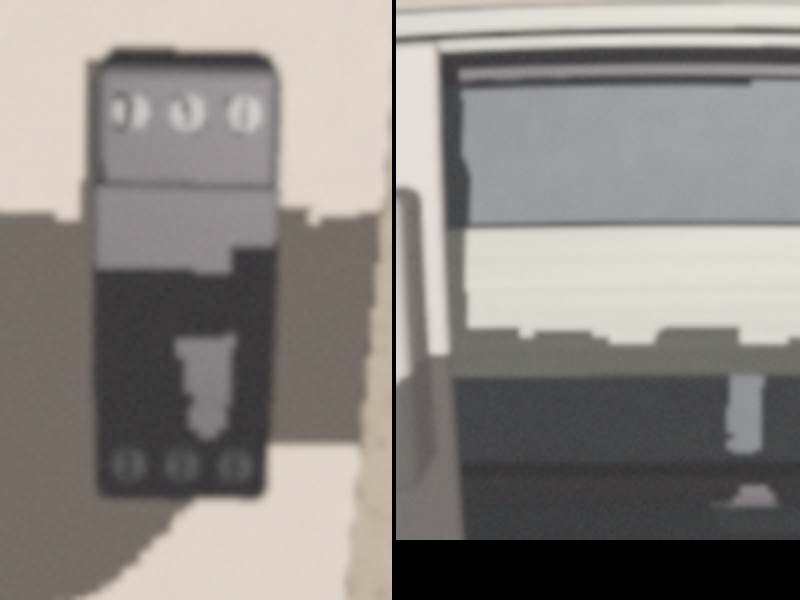

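Left crop (×4): module top-face corners (102,70), (275,70), (264,494), (100,494). Right crop (×3): rail far edge at row 226, near edge at row 377.

```bash
python3 - <<'E'
from h import *
c=dict(np.load("pics/w2.npz"))
M=[wray(c,271+x/4-.4,155+y/4-.4,.056) for x,y in((102,70),(275,70),(264,494),(100,494))];print(np.round(M,4),np.mean(M,0))
for a,b in((0,3),(1,2)):
    v=M[b]-M[a];print(np.linalg.norm(v),np.arctan2(v[1],v[0]))
c=dict(np.load("pics/w1.npz"))
for y in(226,377): print([wray(c,222+(x-396)/3.015-.35,100+y/3-.35,.029).round(4) for x in(480,620,760)])
E
```

```text
[[ 0.5127 -0.1894  0.056 ]
 [ 0.5148 -0.226   0.056 ]
 [ 0.4183 -0.2304  0.056 ]
 [ 0.4161 -0.1928  0.056 ]] [ 0.46548115 -0.20964468  0.056     ]
0.09667841773108805 -3.106524644237836
0.09662580905189294 -3.096621054587499
[array([0.5307, 0.0807, 0.029 ]), array([0.5305, 0.0349, 0.029 ]), array([ 0.5309, -0.0102,  0.029 ])]
[array([0.4795, 0.0824, 0.029 ]), array([0.4798, 0.0351, 0.029 ]), array([ 0.4802, -0.0114,  0.029 ])]
```

```bash
cat >> h.py <<'E'
BAY=np.array([.505,.011,.029]); Y2=.006
def tcp(hx,hz,th):
    return BAY+[hx-.021*np.cos(th)+.024*np.sin(th),0,hz+.021*np.sin(th)+.024*np.cos(th)]
E
python3 - <<'E'
from h import *
g=np.array([.4647,-.211,.031]); bot.goto(g+[0,0,.05],rot(.045)); bot.line_to(g,max_speed=.08); print(bot.current_ee_pos(),bot.current_contact_force())
bot.set_gripper(0,45); print(bot.current_opening()*92,bot.current_grip_force(),bot.current_ee_pos())
bot.line_to(g+[0,0,.13],max_speed=.15)
th=.25
bot.goto(tcp(.034,.08,th),rot(Y2,th)); print(bot.current_clock(),bot.current_ee_pos()-tcp(.034,.08,th))
c=bot.read_camera("wrist"); cv2.imwrite("pics/w3.png",c["pixels"]);
c=bot.read_camera("side"); 
o=np.zeros((480,800,3),np.uint8); o[:,:400]=cv2.resize(cv2.imread("pics/w3.png")[140:332,240:400],(400,480)); o[:,400:]=cv2.resize(c["pixels"][170:362,230:390],(400,480)); cv2.imwrite("pics/m3.png",o)
E
```

```text
[ 0.46500845 -0.21125506  0.03132906] [-0.65757607  0.21820362  0.004411  ]
40.01697554413504 44.99721206724644 [ 0.46478554 -0.2109467   0.03121497]
15.1083 [-0.00014624 -0.00095987 -0.0002901 ]
```

View pics/m3.png

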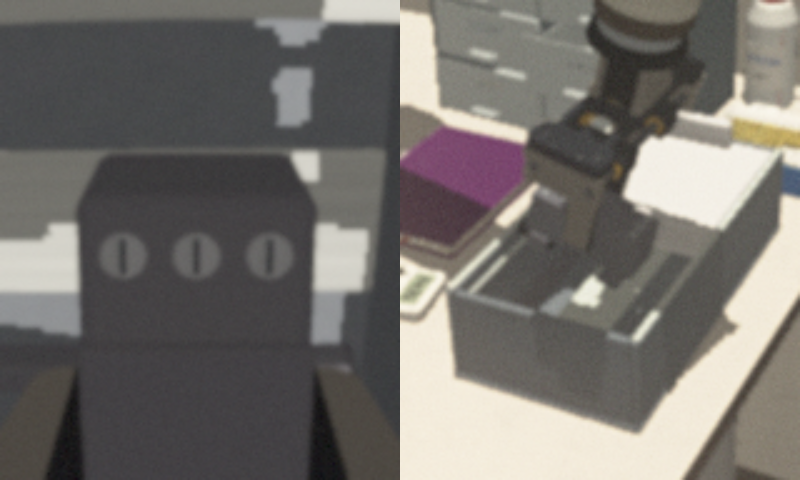

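The module is held square above the opening, hook end leading. Next I lower it and pull it back under force watch.

```bash
python3 - <<'E'
from h import *
th=.25; F=bot.current_contact_force; f0=F(); print(f0.round(1))
bot.line_to(tcp(.034,.02,th),max_speed=.1)
for hz in(.007,-.001,-.0055):
    bot.line_to(tcp(.034,hz,th),max_speed=.06); print(hz,(F()-f0).round(1),(bot.current_ee_pos()-tcp(.034,hz,th)).round(4))
    if abs((F()-f0)[2])>8: raise SystemExit("contact")
for hx in(.030,.027,.025,.023,.0215,.020,.019,.018,.017):
    bot.line_to(tcp(hx,-.0055,th),max_speed=.05); f=F()-f0; print(hx,f.round(1),(bot.current_ee_pos()-tcp(hx,-.0055,th)).round(4))
    if abs(f[0])>6: break
print(bot.current_clock())
E
```

```text
[-0.3 -0.5 -1.6]
0.007 [ 1.   0.6 -0.2] [-0.0004  0.0001 -0.0005]
-0.001 [-0.1  0.5 -1.3] [-0.0005  0.0001 -0.0005]
-0.0055 [2.7 0.7 2.5] [ 0.0008 -0.0002  0.0004]
0.03 [1.1 0.9 3.3] [-0.0002 -0.0001  0.0003]
0.027 [2.3 0.8 3.6] [-0.     -0.0001  0.0003]
0.025 [2.6 0.5 5.1] [ 0.0002 -0.0001  0.0003]
0.023 [-0.6  0.1 -0.4] [-0.0016  0.0003 -0.0011]
0.0215 [ 0.1  0.2 -0.8] [-0.0006  0.0001 -0.0005]
0.02 [ 1.   0.3 -1.4] [ 0.0001 -0.     -0.    ]
0.019 [ 5.2  1.  -4.8] [ 0.0008 -0.      0.    ]
0.018 [ 6.9  0.5 -5.5] [ 0.0016 -0.     -0.    ]
18.8583
```

```bash
python3 - <<'E'
from h import *
a=bot.read_camera("wrist")["pixels"]; b=bot.read_camera("side")["pixels"]
o=np.zeros((480,800,3),np.uint8); o[:,:400]=cv2.resize(a[140:332,240:400],(400,480)); o[:,400:]=cv2.resize(b[220:340,260:360],(400,480),interpolation=cv2.INTER_CUBIC); o=cv2.convertScaleAbs(o,alpha=2.2,beta=-20); cv2.imwrite("pics/m4.png",o)
E
```

```text
(no output)
```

View pics/m4.png

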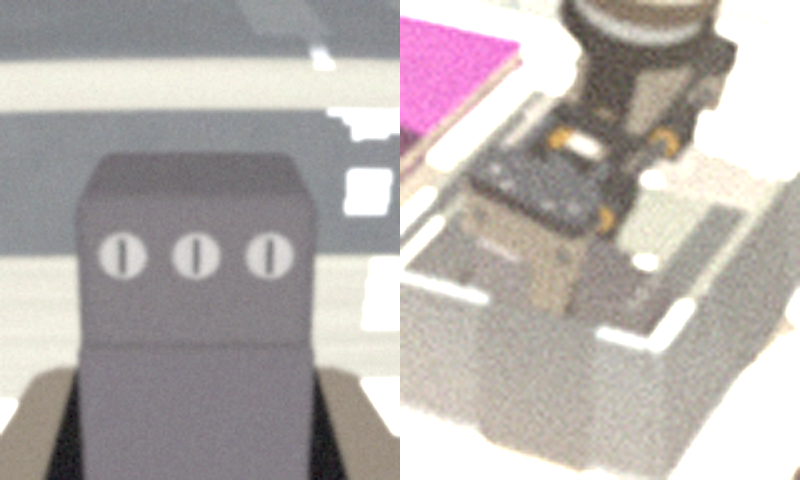

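The module hasn't turned in the grip. The earlier upward touch was the small feet on the rail, which stopped at hx≈23 mm and so confirms x. The lip is hooked. Next I tilt down to where the nose rests, release and back off.

```bash
python3 - <<'E'
from h import *
F=bot.current_contact_force
bot.line_to(tcp(.020,-.0058,.25),max_speed=.05); bot.hold(.2); print(F().round(1))
for th in(.23,.21,.20):
    bot.line_to(tcp(.0202,-.006,th),rot=rot(Y2,th),max_speed=.05); print(th,F().round(1))
bot.set_gripper(.55); bot.hold(.2)
p=bot.current_ee_pos(); d=Ro.from_rotvec(bot.current_tool_rot()).apply([0,0,1])
bot.line_to(p-d*.10,max_speed=.15)
a=bot.read_camera("wrist")["pixels"]; b=bot.read_camera("side")["pixels"]
o=np.zeros((480,800,3),np.uint8); o[:,:400]=cv2.resize(a[140:332,240:400],(400,480)); o[:,400:]=cv2.resize(b[220:340,260:360],(400,480),interpolation=cv2.INTER_CUBIC); o=cv2.convertScaleAbs(o,alpha=1.8); cv2.imwrite("pics/m5.png",o)
print(bot.current_clock(),bot.current_ee_pos())
E
```

```text
[ 0.3 -0.1 -2.4]
0.23 [ 1.4  0.2 -3. ]
0.21 [ 0.7 -1.  -3.1]
0.2 [ 1.3 -0.3 -2.6]
21.6417 [0.52809337 0.01133315 0.14727122]
```

View pics/m5.png

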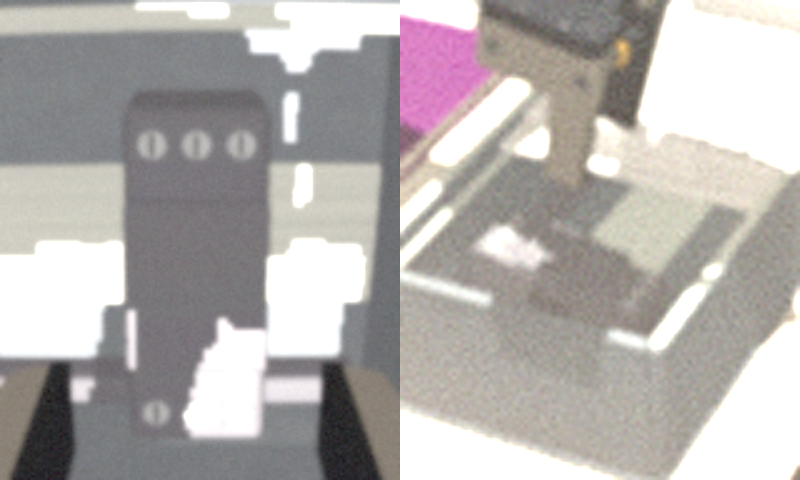

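The module rests hooked with its clip end up and is square to the rail. Next is the push at the clip end, following its arc.

```bash
python3 - <<'E'
from h import *
F=bot.current_contact_force
bot.set_gripper(0,20)
P=lambda x,z: np.array([BAY[0]+x,BAY[1],z])
bot.goto(P(-.029,.115),rot(Y2)); bot.line_to(P(-.029,.090),max_speed=.08); f0=F(); print(f0.round(1))
for k in range(14):
    z=.086-.0017*k; x=-.029-.011*min(1,max(0,(.083-z)/.014))
    bot.line_to(P(x,z),max_speed=.05); f=(F()-f0); e=bot.current_ee_pos(); print(round(z,4),f.round(1),(e-P(x,z)).round(4))
    if f[2]>22 : break
bot.line_to(P(-.04,.12),max_speed=.12)
bot.goto(P(-.03,.20),rot(Y2))
a=bot.read_camera("wrist")["pixels"]; b=bot.read_camera("side")["pixels"]
o=np.zeros((480,800,3),np.uint8); o[:,:400]=cv2.resize(a[100:292,240:400],(400,480)); o[:,400:]=cv2.resize(b[220:340,260:360],(400,480),interpolation=cv2.INTER_CUBIC); o=cv2.convertScaleAbs(o,alpha=1.8); cv2.imwrite("pics/m6.png",o)
print(bot.current_clock())
E
```

```text
[ 0.7  0.1 -0.1]
0.086 [-1.1 -0.5 -0.2] [ 0.0001 -0.      0.0001]
0.0843 [-1.  -0.5  0. ] [-0.  0.  0.]
0.0826 [-0.9 -0.1  0.9] [-0.      0.     -0.0001]
0.0809 [-1.  -0.7  2.3] [ 0.0002 -0.0001  0.0003]
0.0792 [-1.5 -0.4  4.3] [ 0.0001 -0.0001  0.0002]
0.0775 [-0.5 -0.8  2.5] [ 0.     -0.0001  0.0001]
0.0758 [ 0.  -0.6 -1.3] [-0.0007  0.0002 -0.0007]
0.0741 [-0.7 -0.5  0.5] [-0.0003  0.0001 -0.0004]
0.0724 [-1.3 -0.8  0.6] [-0.0003  0.0001 -0.0002]
0.0707 [-0.5 -0.2 -0.4] [-0.0002  0.     -0.0002]
0.069 [0.  0.1 2.4] [ 0.0005 -0.0001  0.0003]
0.0673 [-7.3  0.2 17.7] [ 0.0004 -0.0001  0.0019]
0.0656 [-14.1   0.9  31.1] [ 0.0005 -0.0002  0.0035]
27.7333
```

View pics/m6.png

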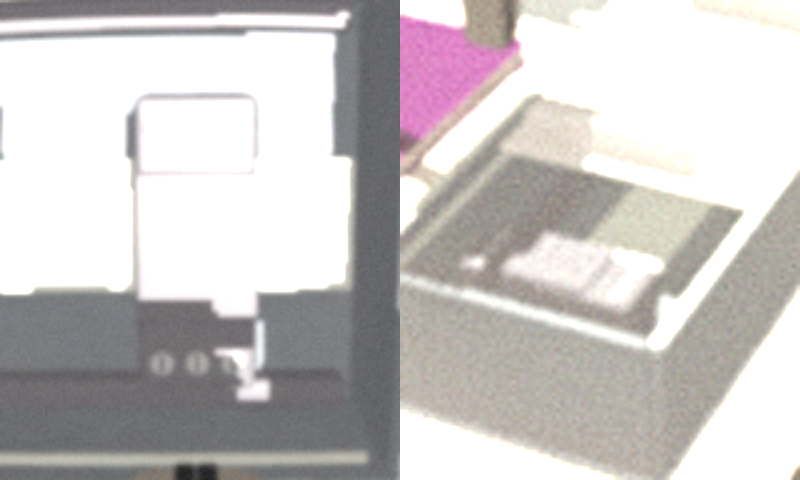

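The clip end dropped freely, then stopped hard at 0.069 m, which is the seated height. The picture shows the module level and square on the rail, with the robot clear.

```bash
python3 -c "
from workcell import bot
print(bot.job_done())"
```

```text
the job is handed in; nothing more can be done
None
```

The job is handed in at about 28 s on the robot's clock, with no verdict returned: the right cover is at its stop beneath the closed left cover, the module is hooked and snapped onto the rail, and the arm is clear and never went near the tip box, tube or bottle.

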